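# Locate a hard disk drive in the cover-unscrewing fixture and clamp it

### The job

Get the hard disk drive that lies loose on the aluminium fixture plate ready for unscrewing: push its long side square up against the two dowels so that it bears on both, and only then slide it along them until its end is pushed home against the end stop; press it home with about 10 N each time, but never load a dowel or the stop with more than 16 N. Then press the black toggle-clamp handle fully down so that the rubber pad holds the drive there, touching both dowels and the stop, and let go, leaving everything else on the bench where it is.

Things in the scene. Friction and masses are not known exactly. Their poses are not given: they have to be found in the camera images.
- fixture: fixed aluminium plate 230 x 260 x 12 mm on the bench, yaw within 0.25 rad. Origin at bench level below the place for the drive's centre; x axis along the drive towards the end stop (away from the robot), y towards dowels and clamp (robot's left). Plate: x -125..+105, y -110..+150 mm, top at z 12 mm. Home, the drive's centre is at x 0, y 0 with no yaw. Friction with the drive 0.25 to 0.4
- dowel_rear: fixed upright steel dowel pin, 12 mm diameter, standing 18 mm above the plate; origin at its foot on the plate, at x -58, y +56.8 mm of the fixture (its side towards the drive is at y +50.8 mm)
- dowel_front: the second, equal dowel, nearer the end stop (a drive pushed in askew can bind on one dowel and stay off the other until it is pushed at the lagging end); origin at its foot at x +36, y +56.8 mm of the fixture
- end_stop: fixed end stop: a round steel button of 14 mm diameter, axis along the fixture's x, 12 mm above the plate, on a steel block 20 x 44 x 24 mm behind it; origin on the plate below the button's contact face, at x +73.5, y 0 mm of the fixture; the face looks to the fixture's -x
- drive_mid (a point): centre, half-way up, of the loose hard disk drive: a flat metal box 147 (own x) x 101.6 (own y) x 26 mm, 0.5 to 0.7 kg, flat on the plate, top 38 mm above the bench. At first about 12 to 25 mm short of the end stop and 13 to 32 mm from the dowel line, turned up to 0.13 rad. Its +y long side goes against the dowels, its +x end against the stop
- drive_edge_rear (a point): point on the drive's +y long side, half-way up, 58 mm behind its centre; opposite dowel_rear when home (there at y +50.8 mm of the fixture)
- drive_edge_front (a point): point on the drive's +y long side, half-way up, 36 mm ahead of its centre; opposite dowel_front when home (there at y +50.8 mm of the fixture)
- drive_nose (a point): middle of the drive's +x end face, half-way up; at x +73.5 mm of the fixture when home
- clamp_handle (a joint): angle of the toggle clamp's handle: 0 open (leaning up, 0.85 rad above level, away from the drive; clamp arm raised), 0.85 fully down (level). Level axis along the fixture's x at x -10, y +105 mm, 44 mm above the bench. Stays where left; some 3 to 8 N straight down on the grip moves it, up to 15 N as the pad meets the drive. The clamp fills x -33..+13, y +73..+125 mm, z to 54
- handle_grip (a point): middle of the black plastic grip of the clamp handle, 80 mm from its pivot; the grip is 19 mm wide, 14 mm thick, from 33 to 125 mm off the pivot. Open, this point is at y +158 mm of the fixture and 104 mm above the bench; down, at y +185 mm, 44 mm above it. A straight push down on its upper face at y +165 mm takes it all the way; farther out you meet its end
- clamp_arm: steel clamp arm with a rubber-tipped spindle 58 mm from its pivot, moved by the handle through the toggle; raised by 0.8 rad, tip some 90 mm above the bench, when open; shut, its pad presses on the drive's top at x -10, y +27 mm of the fixture. Origin on its pivot, at x -10, y +85 mm of the fixture, 44 mm above the bench
- bit_socket: bystander: steel socket, 20 mm diameter, 26 mm high, standing on the plate's rear left corner; origin under its centre
- heat_sink: bystander: small finned aluminium heat sink, 40 x 40 x 25 mm, on the plate's front left corner; origin under its centre
- screw_box: bystander: clear plastic box of screws, 130 x 85 x 45 mm, on the bench to the right of the plate; origin under its centre
- flat_driver: bystander: screwdriver, 190 mm long, on the bench to the right of the plate; origin under its middle
- spare_drive: bystander: another hard disk drive, 147 x 102 x 26 mm, lying on the bench well to the left; origin under its centre
- power_driver: bystander: cordless driver lying on its side, 200 x 150 x 53 mm, at the right of the bench; origin under its motor housing
- case_fan: bystander: square case fan, 80 x 80 x 25 mm, at the right of the bench; origin under its centre

How it is judged:
On the way, in this order (a step that is already met when the one before it is completed fails the run):
1. the drive is pressed against both dowels at once (at least 0.8 N on each), not yet at the end stop (contact force between drive and dowel_rear above 0.8 N and contact force between drive and dowel_front above 0.8 N and contact force between drive and end_stop below 0.5 N), for 0.15 s.
2. the drive is pressed against the end stop (at least 4 N) with its side still within 1.5 mm of both dowels (contact force between drive and end_stop above 4 N and y of each of drive_edge_rear, drive_edge_front in the frame of fixture above 0.0493 m), for 0.15 s.
3. the clamp handle is pressed fully down and the pad bears on the drive (value of joint clamp_handle above 0.79 rad and contact force between clamp_arm and drive above 2 N), for 0.15 s.
At the end, for the whole second after the job is handed in: the drive lies flat on the plate with its long side within 1.5 mm of both dowels and its end within 1.5 mm of the end stop; the clamp handle is down (within 0.06 rad of its end) and the pad bears on the drive with more than 2 N (all of step 3 and y of drive_edge_rear in the frame of fixture between 0.0493 and 0.0528 m and y of drive_edge_front in the frame of fixture between 0.0493 and 0.0528 m and x of drive_nose in the frame of fixture between 0.072 and 0.0755 m and height (world z) of drive_mid between 0.022 and 0.028 m and angle between drive_mid's own z axis and vertical below 0.05 rad); the robot touches nothing.
It fails at once if a dowel or the end stop is struck or pressed with more than 16 N (contact force between drive and dowel_rear above 16 N or contact force between drive and dowel_front above 16 N or contact force between drive and end_stop above 16 N).
It fails at once if a bystander is shifted by more than 20 mm (distance of any of bit_socket, heat_sink, screw_box, flat_driver, spare_drive, power_driver, case_fan from where it was at the start of the episode above 0.02 m).
It also fails if it takes over 72 s, if anything falls off the work surface, if the arm or the gripper's body presses on something with over 40 N, if the wrist force passes 120 N, or if a joint passes its speed limit or range.

### The arm

A 6-joint arm with a two-finger parallel gripper is mounted at the origin on the work surface. World frame = base frame: x ahead of the robot, y to its left, z up, the work surface at z = 0. Lengths are in m, angles in rad, forces in N, time in s.
With the tool pointing down it reaches from about 0.4 to 0.825 m from the base axis. Payload 7 kg.
Tool frame: the origin (TCP) lies midway between the tips of the shut fingers; the grasp point (between the pads) lies 19 mm behind it; z points along the fingers, y is the line along which they close (so a half turn about z gives the same grasp; the last joint's range is limited). The gripper opens to 88 mm and grips with 3 to 60 N. Pads are 19 mm wide; open, the fingers measure 130 mm over their backs; the gripper's body (78 mm by 193 mm) begins 47 mm behind the grasp point.
Start: joints at [-1.049, 0.359, 0.012, 0, -1.224, -0.288], TCP at [0.156, -0.657, 0.227] pointing down, gripper open.
Joint ranges: [-3.07, 3.07], [-1.43, 2.12], [-1.02, 1.25], [-3.03, 1.67], [-3.05, -0], [-3.03, 3.03]. Speed limits (rad/s): [2.39, 2.39, 3.01, 3.14, 3.14, 3.14].

### API

Orientations are given as [roll, pitch, yaw] about the fixed x, y, z axes, in that order (R = Rz(yaw) Ry(pitch) Rx(roll)).
In Python, from station import arm gives the robot as it stands. The module is installed in compiled form; this text tells all that it offers.
- The arm moves only by the tool carry_out, never from a script. Its argument "commands" is a list of rows, each a list of 4 numbers: the shift along the world's x, y, z in units of 50 mm (1.0 is 50 mm), then the turn about the world's z in units of 6 degrees (1.0 is 6 degrees). A call has exactly 10 rows; each row is the pose to reach, as a shift and turn from the pose commanded when the call began; what a row does not reach only later rows make up. A row lasts 1/8 s, in which the tool goes at most 62.5 mm and 10.7 degrees, less where a joint would pass 70% of its speed; a pose out of reach is approached as far as the arm can. A call with a gripper value outside its range is refused whole. "claw" is the closure, from 0 (fully open) to 1 (shut), set as the call begins (left out, the last holds). The fingers move at their own pace and stop on an object; "force" is the grip in N (left out, the last holds). Time passes only in rows, so rows that repeat a pose let the fingers close, or fill a call up. It gives the time, the measured TCP pose, the force, the opening and the grip force at its end, in the units of the state.
- arm.get_state(): the state, without advancing time (a new reading comes with each control period).
- arm.grab_frame(name): name is "scene" or "top" or "wrist"; returns a dict with "pixels" (420x560x3 uint8, red, green, blue), "fx", "fy", "cx", "cy" (pixels), "eye" and "orientation" of the camera in the world. Camera axes: x right, y down, z forward; pixel columns grow to the right and rows downward; lengths in m; the calibration is good to about 2 mm. A picture is of the moment at which its call begins. There is no depth.
- arm.job_done(): hands the job in; it is judged then, once.
Trained networks look in a picture, given as the dict that the camera call returned (one of the last four; its "shot" number tells which), for a name from the list of things; names that differ only in an ending like _2 or _b are one class to them, and where a whole thing is asked for, a point or a joint stands for the part that bears it (a point fixed in the world has none). Each returns a list of dicts, best first, with "conf" (0 to 1); they miss things now and then, are a little off and sometimes report something else, mostly with a low value. They report only what shows in the picture. A call takes as long as a camera call.
- arm.regions_of(picture, query): "pixels" (420x560 bool, what is visible of it) and "uv" ([column, row] in pixels, amid what is visible of it).
- arm.mark_of(picture, query): "uv" ([column, row] in pixels: a listed point, or the origin of a listed thing).
The state is a dict: "t": time; "q": joint angles; "qd": joint speeds; "joint_efforts": joint torques, N m; "eef_pos": TCP position; "ee_rot": TCP orientation; "force": force on the tool from outside, world axes, zero at the start; "moment": the same for the moment, N m; "width": finger opening in m; "gripper_force": force on a finger pad.
Only numpy, scipy, OpenCV 4.12 (cv2) and the standard library are available. Lean on these libraries where they do the work, as an engineer would, in place of code of your own. Each camera call takes 0.05 s, during which the arm holds its last target. There are 200 camera calls.

## Working session

There is one attempt and no reset: what is moved stays moved. The work goes in short steps, Python scripts to look and compute and a tool call to move; the robot and the scene stay as the last step left them, time stands still between calls to the robot, and variables do not carry over. Pictures are saved under pics/ and viewed, at most 10 in all, crops included, and the job is handed in when it is done.

Besides the shell and the picture viewer there is one more tool, called after "Call:" by a JSON object that holds its "name" and its "arguments", one argument or row to a line. carry_out: Moves the arm, as the interface text tells. Its arguments: {"type":"object","properties":{"commands":{"type":"array","items":{"type":"array","items":{"type":"number"}}},"claw":{"type":"number"},"force":{"type":"number"}},"required":["commands"]}

```bash
mkdir -p pics; cat > h.py <<'E'
import numpy as np, cv2
from scipy.spatial.transform import Rotation as R
from station import arm
def rot(o):
    o=np.array(o)
    return o if o.shape==(3,3) else R.from_euler('xyz',o).as_matrix() if o.shape==(3,) else R.from_quat(o).as_matrix()
def ray(p,uv,z):
    d=rot(p['orientation'])@np.array([(uv[0]-p['cx'])/p['fx'],(uv[1]-p['cy'])/p['fy'],1.])
    e=np.array(p['eye']); return e+d*(z-e[2])/d[2]
def save(p,n,s=1.4): cv2.imwrite('pics/'+n,cv2.resize(p['pixels'][:,:,::-1],None,fx=s,fy=s))
E
python3 - <<'E'
from h import *
Z=dict(dowel_rear=.012,dowel_front=.012,end_stop=.012,drive_mid=.025,drive_edge_rear=.025,drive_edge_front=.025,drive_nose=.025,handle_grip=.104,clamp_arm=.044,fixture=0.,bit_socket=.012,heat_sink=.012,screw_box=0.,spare_drive=0.,flat_driver=0.)
for n in ['top','scene']:
    p=arm.grab_frame(n); save(p,n+'0.png'); print(n,p['eye'],p['orientation'],p['fx'])
    for k,z in Z.items():
        m=arm.mark_of(p,k)
        for a in m[:1]: print(k,np.round(a['uv'],1),round(a['conf'],2),np.round(ray(p,a['uv'],z),4)[:2])
s=arm.get_state(); print(s)
E
```

```text
top [ 0.32012066 -0.03223914  1.23954112] [-2.93899405 -0.00315956 -1.67460938] 457.12799650232654
dowel_rear [273.3 219.8] 0.6 [ 0.5291 -0.0204]
dowel_front [444.5 263.9] 0.73 [ 0.3631 -0.4637]
end_stop [300.3 171.2] 0.71 [ 0.6577 -0.1085]
drive_mid [305.4 208.4] 0.72 [ 0.549 -0.11 ]
drive_edge_rear [286.8 221.4] 0.57 [ 0.5188 -0.0562]
drive_edge_front [292. 191.] 0.88 [ 0.6008 -0.079 ]
drive_nose [315.3 178.8] 0.79 [ 0.6284 -0.1462]
handle_grip [236.9 190.1] 0.63 [0.5994 0.0635]
clamp_arm [263.2 202.9] 0.5 [0.5719 0.0016]
bit_socket [248.  227.4] 0.6 [0.5154 0.0499]
heat_sink [258.5 171.9] 0.51 [0.6676 0.0073]
screw_box [378.3 188. ] 0.87 [ 0.5904 -0.3204]
spare_drive [115.4 237.8] 0.96 [0.526  0.4122]
flat_driver [366.1 250.6] 0.77 [ 0.4209 -0.2623]
scene [ 1.28928139 -0.62147603  0.95671514] [-2.31880565 -0.01931837  0.93981433] 469.8192420520175
dowel_rear [273.3 243.8] 0.71 [ 0.5825 -0.1037]
dowel_front [300.3 242.8] 0.57 [ 0.6221 -0.0409]
end_stop [118.6 255.2] 0.69 [ 0.3802 -0.4626]
drive_edge_rear [273.6 219.9] 0.94 [ 0.5176 -0.0564]
drive_edge_front [208.6 285.2] 0.74 [ 0.6
[... 301 characters left out ...]
206.  284.5] 0.95 [ 0.5895 -0.3188]
{'t': 1.6, 'q': array([-1.04888385e+00,  3.58588408e-01,  1.19162612e-02,  4.22768430e-06,
       -1.22410585e+00, -2.88074928e-01]), 'qd': array([ 0.00050807, -0.00052946,  0.00040058,  0.00031647,  0.00097769,
       -0.00032572]), 'joint_efforts': array([ 8.77896719e-05, -5.82369339e+01,  2.93287396e+01,  7.00185031e+00,
        1.24025284e-02, -6.66357892e-05]), 'eef_pos': array([ 0.15636808, -0.65662254,  0.2265766 ]), 'ee_rot': array([-3.14157395e+00,  1.39450847e-06, -2.90775367e+00]), 'force': array([ 0.43176701, -0.54319985,  0.82423413]), 'moment': array([ 0.03590887,  0.01606972, -0.02514325]), 'gripper_force': 0.0, 'width': 0.08772407418952337}
```

```bash
python3 - <<'E'
import cv2
a=cv2.imread('pics/top0.png'); b=cv2.imread('pics/scene0.png')
s=1.4
c=a[int(140*s):int(260*s),int(215*s):int(375*s)]; cv2.imwrite('pics/topc.png',cv2.resize(c,(800,600),interpolation=cv2.INTER_CUBIC))
E
```

```text
(no output)
```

View pics/topc.png

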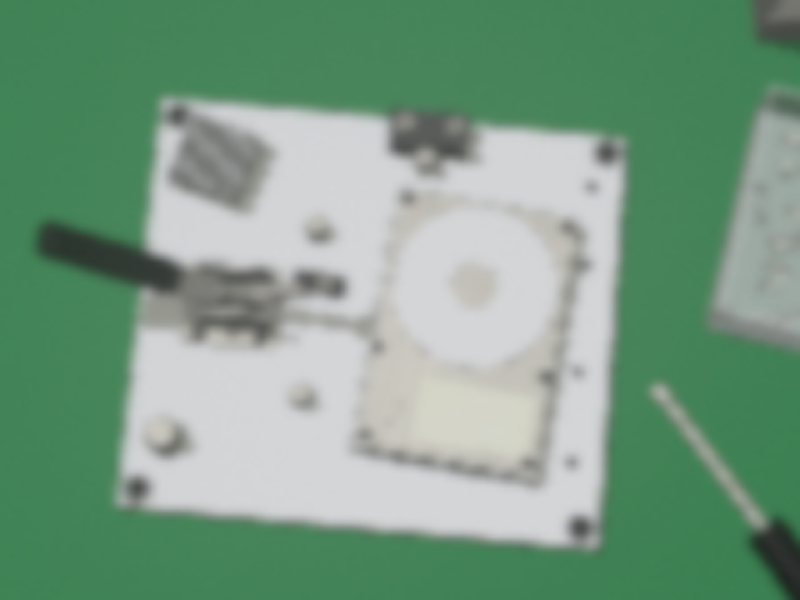

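View pics/scene0.png

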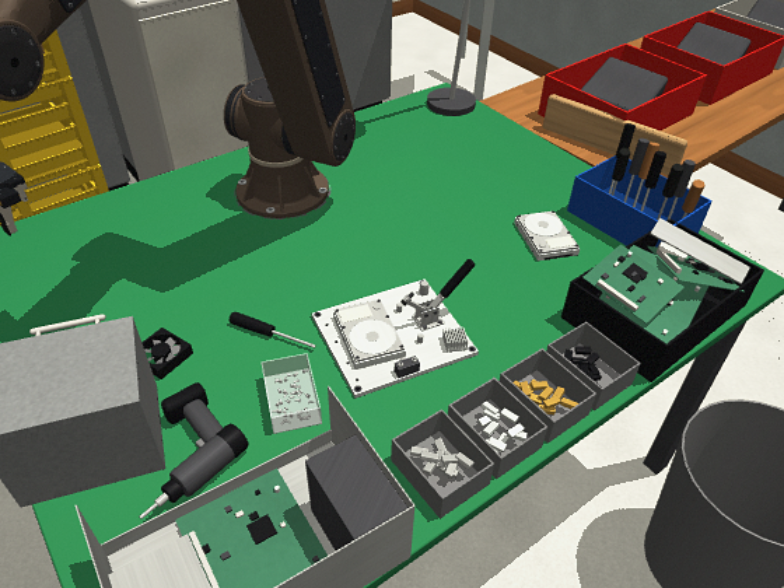

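```bash
cat >> h.py <<'E'
from scipy.optimize import least_squares
def fit(P,Q): # P local 2D -> Q world 2D, returns x,y,yaw
    P=np.array(P,float);Q=np.array(Q,float)
    f=lambda v:(P@np.array([[np.cos(v[2]),np.sin(v[2])],[-np.sin(v[2]),np.cos(v[2])]])+v[:2]-Q).ravel()
    r=least_squares(f,[.57,-.1,0.]); return r.x, r.fun.reshape(-1,2)*1000
E
cat > a.py <<'E'
from h import *
p=arm.grab_frame('top')
c=lambda l,z:[ray(p,(u/5+215,v/5+140),z)[:2] for u,v in l]
F,e=fit([(.105,.15),(.105,-.11),(-.125,-.11),(-.125,.15),(.036,.0568),(-.058,.0568)],c([(162,98),(627,137),(600,548),(118,507)],.012)+c([(319,225),(303,393)],.030))
D,e2=fit([(.0735,.0508),(.0735,-.0508),(-.0735,-.0508),(-.0735,.0508)],c([(403,190),(583,228),(540,485),(355,450)],.038))
print(F,e.round(1).tolist());print(D,e2.round(1).tolist())
ct,st=np.cos(F[2]),np.sin(F[2]);d=D[:2]-F[:2];print('drive in fixture',(ct*d[0]+st*d[1])*1e3,(-st*d[0]+ct*d[1])*1e3,D[2]-F[2])
w=arm.grab_frame('wrist');s=arm.get_state();T=rot(s['ee_rot']);print('cam in tool',T.T@(np.array(w['eye'])-s['eef_pos']),T.T@rot(w['orientation']),w['fx'],s['t'])
E
python3 a.py
```

```text
[ 0.57462334 -0.09310079 -0.18957203] [[-0.3, -0.5], [-0.1, -0.0], [-0.1, -0.2], [0.1, -0.6], [0.6, 0.7], [-0.3, 0.6]]
[ 0.54842517 -0.11927642 -0.29092131] [[0.6, 0.4], [2.5, -2.3], [-1.8, -0.0], [-1.3, 1.9]]
drive in fixture -20.796329078026265 -30.643441045886366 -0.10134928206505406
cam in tool [ 0.0827521  -0.00030463 -0.15762099] [[-5.64568706e-04 -9.53582699e-01 -3.01130732e-01]
 [ 9.99999840e-01 -5.32036128e-04 -1.90044267e-04]
 [ 2.10104964e-05 -3.01130791e-01  9.53582847e-01]] 333.7414241476622 1.7
```

Call:
{"name": "carry_out", "arguments": {
  "commands": [
    [0.5, 0.6, 0, 0.8],
    [1.3, 1.5, 0, 2],
    [2.1, 2.5, 0, 3.2],
    [2.9, 3.4, 0, 4.4],
    [3.7, 4.4, 0, 5.6],
    [4.6, 5.4, 0, 6.9],
    [5.4, 6.3, 0, 8.2],
    [6.2, 7.2, 0, 9.4],
    [7.0, 8.1, 0, 10.4],
    [7.6, 8.8, 0, 11]
  ]
}}

```text
t: 2.95
eef_pos: [0.5379, -0.2145, 0.2268]
ee_rot: [-3.141, 0.0, -1.752]
force: [0.1, -1.1, 0.5]
width: 0.0878
gripper_force: 0.0
```

```bash
python3 - <<'E'
from h import *
p=arm.grab_frame('wrist'); save(p,'w1.png'); np.savez('w1.npz',e=p['eye'],o=p['orientation'],k=[p['fx'],p['fy'],p['cx'],p['cy']],im=p['pixels'])
s=arm.get_state();print(s['t'],s['eef_pos'],s['ee_rot'],s['force'],s['q'])
Z=dict(dowel_rear=.012,dowel_front=.012,end_stop=.012,drive_mid=.025,drive_edge_rear=.025,drive_edge_front=.025,drive_nose=.025)
for k,z in Z.items():
    for a in arm.mark_of(p,k)[:1]: print(k,np.round(a['uv'],1),round(a['conf'],2),np.round(ray(p,a['uv'],z),4)[:2])
E
```

```text
3.0 [ 0.54074465 -0.21194225  0.22650946] [-3.13998926e+00  4.97473118e-04 -1.74770557e+00] [2.02481755 1.77553644 0.43482907] [-3.71751537e-02  2.03927183e-01 -2.02634998e-01 -2.93413225e-04
 -1.16257711e+00 -1.39618237e-01]
dowel_rear [312.1 318. ] 0.41 [ 0.5301 -0.0258]
dowel_front [241.1 316.3] 0.44 [ 0.6206 -0.045 ]
end_stop [210.4 276.9] 0.63 [ 0.646  -0.1081]
drive_mid [282.4 263.5] 0.67 [ 0.553  -0.1166]
drive_edge_rear [326.6 304. ] 0.59 [ 0.509 -0.052]
drive_edge_front [248.8 293.8] 0.56 [ 0.601  -0.0835]
drive_nose [220.6 260.3] 0.79 [ 0.6244 -0.134 ]
```

View pics/w1.png

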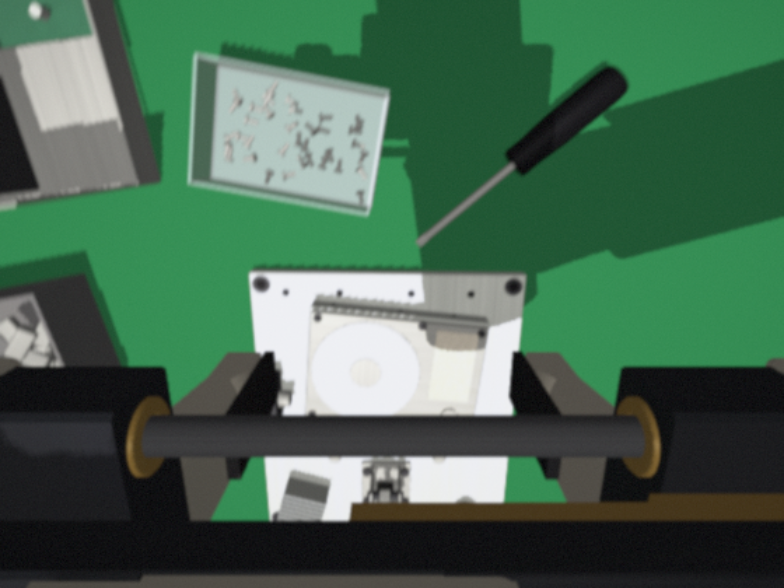

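Call:
{"name": "carry_out", "arguments": {
  "commands": [
    [0, 0, -0.5, 0],
    [0, 0, -1.2, 0],
    [0, 0, -1.9, 0],
    [0, 0, -2.6, 0],
    [0, 0, -3.2, 0],
    [0, 0, -3.6, 0],
    [0, 0, -3.9, -0.04],
    [0, 0, -4.1, -0.04],
    [0, 0, -4.13, -0.04],
    [0, 0, -4.13, -0.04]
  ]
}}

```text
t: 4.6
eef_pos: [0.5367, -0.2167, 0.0206]
ee_rot: [-3.141, -0.0, -1.76]
force: [0.4, 0.4, 0.3]
width: 0.0874
gripper_force: 0.0
```

Call:
{"name": "carry_out", "arguments": {
  "commands": [
    [0.02, 0.1, 0, 0],
    [0.04, 0.22, 0, 0],
    [0.065, 0.34, 0, 0],
    [0.09, 0.46, 0, 0],
    [0.11, 0.58, 0, 0],
    [0.135, 0.7, 0, 0],
    [0.16, 0.82, 0, 0],
    [0.18, 0.94, 0, 0],
    [0.2, 1.04, 0, 0],
    [0.207, 1.08, 0, 0]
  ]
}}

```text
t: 5.85
eef_pos: [0.5466, -0.1624, 0.0201]
ee_rot: [3.141, -0.0, -1.76]
force: [-0.1, -1.8, 1.0]
width: 0.0877
gripper_force: 1.4
```

```bash
python3 - <<'E'
from h import *
p=arm.grab_frame('top'); s=arm.get_state();print(s['t'],s['eef_pos'],s['ee_rot'],s['force'],s['moment'])
save(p,'top2.png');a=p['pixels'][140:260,215:375,::-1]; cv2.imwrite('pics/topc2.png',cv2.resize(a,(800,600),interpolation=cv2.INTER_CUBIC))
E
```

```text
5.9 [ 0.54667596 -0.16225692  0.02008235] [ 3.14144200e+00  6.27512544e-06 -1.75977485e+00] [-1.80081185  0.17877783  0.20341462] [-0.07731597  0.17786314  0.0169411 ]
```

View pics/topc2.png

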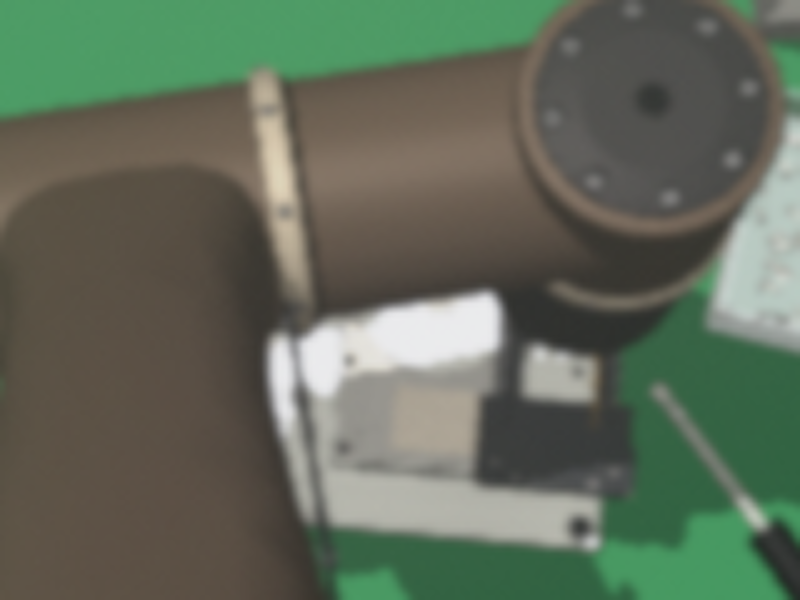

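Call:
{"name": "carry_out", "arguments": {
  "commands": [
    [0.005, 0.028, 0, 0],
    [0.011, 0.056, 0, 0],
    [0.016, 0.084, 0, 0],
    [0.022, 0.112, 0, 0],
    [0.027, 0.14, 0, 0],
    [0.032, 0.168, 0, 0],
    [0.036, 0.188, 0, 0],
    [0.038, 0.196, 0, 0],
    [0.038, 0.196, 0, 0],
    [0.038, 0.196, 0, 0]
  ]
}}

```text
t: 7.15
eef_pos: [0.5486, -0.1527, 0.02]
ee_rot: [3.142, 0.0, -1.76]
force: [-0.6, -0.7, 0.0]
width: 0.0875
gripper_force: 0.5
```

```bash
cat > f.py <<'E'
from h import *
F=np.array([.57462,-.09310]);yw=-.18957;ex=np.array([np.cos(yw),np.sin(yw)]);ey=np.array([-ex[1],ex[0]])
L=[]
for i in range(4):
    s=arm.get_state(); f=np.array(s['force']); m=np.array(s['moment']); L.append([f[:2]@ex,f[:2]@ey,f[2],m[2]]); arm.grab_frame('wrist')
d=np.array(s['eef_pos'][:2])-F
print('t',s['t'],'fix xy mm',np.round([d@ex*1e3,d@ey*1e3],2),'z',round(s['eef_pos'][2],4),'yaw',round(s['ee_rot'][2],4),'fx fy fz mz',np.mean(L,0).round(2),'sd',np.std(L,0).round(2))
E
python3 f.py
```

```text
t 7.3 fix xy mm [-14.31 -63.45] z 0.02 yaw -1.76 fx fy fz mz [-0.33 -0.99  0.5   0.06] sd [0.19 0.12 0.54 0.01]
```

Call:
{"name": "carry_out", "arguments": {
  "commands": [
    [0.001, 0.006, 0, 0],
    [0.002, 0.012, 0, 0],
    [0.003, 0.018, 0, 0],
    [0.005, 0.024, 0, 0],
    [0.006, 0.03, 0, 0],
    [0.007, 0.036, 0, 0],
    [0.008, 0.042, 0, 0],
    [0.009, 0.046, 0, 0],
    [0.009, 0.049, 0, 0],
    [0.009, 0.049, 0, 0]
  ]
}}

```text
t: 8.6
eef_pos: [0.5491, -0.1503, 0.02]
ee_rot: [3.142, 0.0, -1.76]
force: [0.0, -1.4, -0.4]
width: 0.0875
gripper_force: 0.8
```

```bash
python3 f.py
```

```text
t 8.75 fix xy mm [-14.32 -61.  ] z 0.02 yaw -1.7601 fx fy fz mz [ 0.29 -1.34 -0.71 -0.01] sd [0.19 0.15 0.62 0.02]
```

Call:
{"name": "carry_out", "arguments": {
  "commands": [
    [0, 0.002, 0, 0],
    [0.001, 0.004, 0, 0],
    [0.001, 0.006, 0, 0],
    [0.002, 0.008, 0, 0],
    [0.002, 0.01, 0, 0],
    [0.002, 0.012, 0, 0],
    [0.003, 0.014, 0, 0],
    [0.003, 0.016, 0, 0],
    [0.003, 0.016, 0, 0],
    [0.003, 0.016, 0, 0]
  ]
}}

```text
t: 10.05
eef_pos: [0.5491, -0.1497, 0.02]
ee_rot: [3.141, -0.0, -1.76]
force: [0.1, -3.9, -0.6]
width: 0.0875
gripper_force: 2.1
```

```bash
python3 f.py
```

```text
t 10.2 fix xy mm [-14.34 -60.37] z 0.0201 yaw -1.7602 fx fy fz mz [ 0.57 -4.29 -0.72 -0.13] sd [0.33 0.38 0.45 0.01]
```

Call:
{"name": "carry_out", "arguments": {
  "commands": [
    [0, 0.001, 0, 0],
    [0, 0.002, 0, 0],
    [0.001, 0.003, 0, 0],
    [0.001, 0.004, 0, 0],
    [0.001, 0.005, 0, 0],
    [0.001, 0.006, 0, 0],
    [0.001, 0.006, 0, 0],
    [0.001, 0.006, 0, 0],
    [0.001, 0.006, 0, 0],
    [0.001, 0.006, 0, 0]
  ]
}}

```text
t: 11.5
eef_pos: [0.5491, -0.1496, 0.0201]
ee_rot: [3.141, -0.0, -1.76]
force: [-1.1, -6.0, -0.9]
width: 0.0876
gripper_force: 3.2
```

```bash
python3 f.py
```

```text
t 11.65 fix xy mm [-14.43 -60.3 ] z 0.0201 yaw -1.7604 fx fy fz mz [ 0.08 -6.32 -0.47 -0.26] sd [0.27 0.67 0.43 0.04]
```

Call:
{"name": "carry_out", "arguments": {
  "commands": [
    [0, 0.001, 0, -0.01],
    [0, 0.002, 0, -0.02],
    [0.001, 0.003, 0, -0.03],
    [0.001, 0.004, 0, -0.04],
    [0.001, 0.005, 0, -0.05],
    [0.001, 0.006, 0, -0.06],
    [0.001, 0.006, 0, -0.07],
    [0.001, 0.006, 0, -0.07],
    [0.001, 0.006, 0, -0.07],
    [0.001, 0.006, 0, -0.07]
  ]
}}

```text
t: 12.95
eef_pos: [0.5487, -0.1494, 0.02]
ee_rot: [3.14, -0.001, -1.767]
force: [-1.7, -6.7, 1.3]
width: 0.0875
gripper_force: 3.4
```

```bash
python3 f.py
```

```text
t 13.1 fix xy mm [-14.89 -60.15] z 0.02 yaw -1.7665 fx fy fz mz [-0.63 -6.73  0.83  0.36] sd [0.17 0.19 0.38 0.03]
```

Call:
{"name": "carry_out", "arguments": {
  "commands": [
    [0, 0.001, 0, 0.005],
    [0, 0.002, 0, 0.01],
    [0.001, 0.003, 0, 0.015],
    [0.001, 0.004, 0, 0.02],
    [0.001, 0.005, 0, 0.025],
    [0.001, 0.006, 0, 0.03],
    [0.001, 0.006, 0, 0.035],
    [0.001, 0.006, 0, 0.035],
    [0.001, 0.006, 0, 0.035],
    [0.001, 0.006, 0, 0.035]
  ]
}}

```text
t: 14.4
eef_pos: [0.5488, -0.1493, 0.02]
ee_rot: [3.141, -0.001, -1.764]
force: [-2.4, -7.6, 1.3]
width: 0.0878
gripper_force: 4.2
```

```bash
python3 f.py
```

```text
t 14.55 fix xy mm [-14.82 -60.09] z 0.02 yaw -1.764 fx fy fz mz [-0.52 -8.2   0.38 -0.19] sd [0.41 0.33 0.65 0.03]
```

Call:
{"name": "carry_out", "arguments": {
  "commands": [
    [0, 0.001, 0, -0.002],
    [0, 0.002, 0, -0.004],
    [0.001, 0.003, 0, -0.006],
    [0.001, 0.004, 0, -0.008],
    [0.001, 0.005, 0, -0.01],
    [0.001, 0.005, 0, -0.012],
    [0.001, 0.005, 0, -0.012],
    [0.001, 0.005, 0, -0.012],
    [0.001, 0.005, 0, -0.012],
    [0.001, 0.005, 0, -0.012]
  ]
}}

```text
t: 15.85
eef_pos: [0.5487, -0.1493, 0.02]
ee_rot: [3.14, -0.001, -1.765]
force: [-1.2, -9.5, -0.2]
width: 0.0879
gripper_force: 4.9
```

```bash
python3 f.py
```

```text
t 16.0 fix xy mm [-14.81 -60.06] z 0.02 yaw -1.7648 fx fy fz mz [ 0.08 -9.75 -0.31  0.07] sd [0.53 0.38 0.31 0.03]
```

Call:
{"name": "carry_out", "arguments": {
  "commands": [
    [-0.005, -0.03, 0, 0],
    [-0.03, -0.15, 0, 0],
    [-0.06, -0.32, 0, 0],
    [-0.094, -0.49, 0, 0],
    [-0.094, -0.49, 0.3, 0],
    [-0.094, -0.49, 0.8, 0],
    [-0.094, -0.49, 1.4, 0],
    [-0.094, -0.49, 2.0, 0],
    [-0.094, -0.49, 2.5, 0],
    [-0.094, -0.49, 2.6, 0]
  ]
}}

```text
t: 17.3
eef_pos: [0.5459, -0.173, 0.153]
ee_rot: [-3.137, 0.001, -1.765]
force: [-0.1, -0.4, 0.4]
width: 0.0873
gripper_force: 0.0
```

Call:
{"name": "carry_out", "arguments": {
  "commands": [
    [-0.1, 0.1, 0, -1],
    [-0.3, 0.3, 0, -2.6],
    [-0.55, 0.55, 0, -4.3],
    [-0.8, 0.8, 0, -6],
    [-1.1, 1.1, 0, -7.7],
    [-1.4, 1.4, 0, -9.4],
    [-1.65, 1.65, 0, -11.1],
    [-1.85, 1.9, 0, -12.8],
    [-2.05, 2.1, 0, -14.4],
    [-2.053, 2.104, 0, -14.98]
  ],
  "claw": 0.545
}}

```text
t: 18.55
eef_pos: [0.4411, -0.0672, 0.1501]
ee_rot: [3.141, -0.0, 2.947]
force: [-0.1, -0.5, 0.5]
width: 0.0399
gripper_force: 0.0
```

```bash
cat > m.py <<'E'
from h import *
p=arm.grab_frame('wrist'); s=arm.get_state(); save(p,'w2.png'); print(s['t'],s['eef_pos'],s['ee_rot'][2],s['width'],s['q'])
for k,z in dict(dowel_rear=.012,drive_edge_rear=.025,drive_mid=.025,drive_nose=.025,drive_edge_front=.025).items():
    for a in arm.mark_of(p,k)[:1]: print(k,np.round(a['uv'],1),round(a['conf'],2),np.round(ray(p,a['uv'],z),4)[:2])
E
python3 m.py
```

```text
18.6 [ 0.44142776 -0.06738367  0.15005739] 2.9449762339039385 0.039779536197618516 [ 2.92241786e-01  4.60129185e-02 -5.79955563e-01 -3.20400486e-04
 -9.44925828e-01 -2.05946685e+00]
drive_edge_rear [336.5 264.8] 0.86 [ 0.5115 -0.0283]
drive_mid [281.6 316.2] 0.56 [ 0.5567 -0.0896]
drive_edge_front [331.7 347.4] 0.94 [ 0.6031 -0.0466]
```

View pics/w2.png

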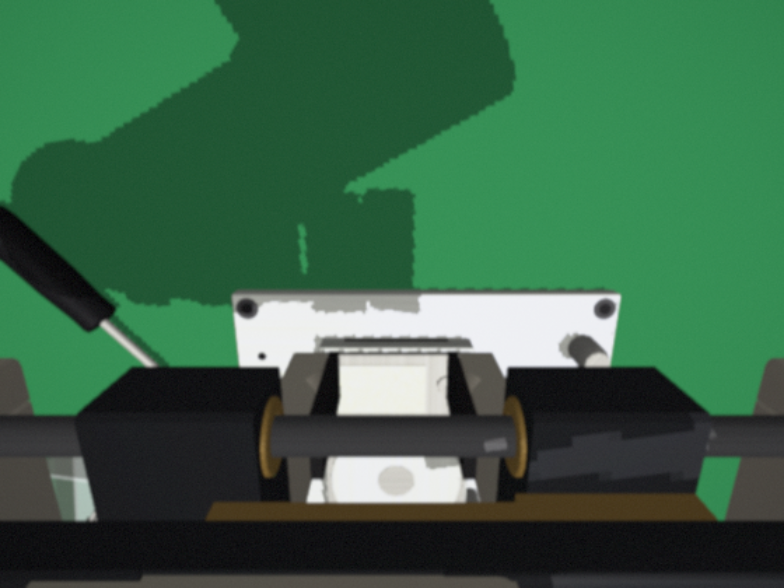

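Call:
{"name": "carry_out", "arguments": {
  "commands": [
    [0, 0, -0.3, 0],
    [0, 0, -0.8, 0],
    [0, 0, -1.4, 0],
    [0, 0, -1.9, 0],
    [0, 0, -2.3, 0],
    [0, 0, -2.5, 0],
    [0, 0, -2.6, 0],
    [0.05, -0.01, -2.6, 0],
    [0.15, -0.029, -2.6, 0],
    [0.25, -0.048, -2.6, 0]
  ]
}}

```text
t: 20.1
eef_pos: [0.4555, -0.0701, 0.0206]
ee_rot: [3.141, 0.001, 2.95]
force: [-0.0, 0.1, -0.5]
width: 0.0399
gripper_force: 0.0
```

Call:
{"name": "carry_out", "arguments": {
  "commands": [
    [0.06, -0.012, 0, 0],
    [0.12, -0.023, 0, 0],
    [0.18, -0.035, 0, 0],
    [0.24, -0.046, 0, 0],
    [0.3, -0.058, 0, 0],
    [0.36, -0.069, 0, 0],
    [0.42, -0.081, 0, 0],
    [0.47, -0.09, 0, 0],
    [0.49, -0.094, 0, 0],
    [0.49, -0.094, 0, 0]
  ]
}}

```text
t: 21.35
eef_pos: [0.4789, -0.0749, 0.0199]
ee_rot: [-3.141, -0.0, 2.949]
force: [-3.2, -0.6, -1.6]
width: 0.0399
gripper_force: 0.9
```

```bash
python3 f.py
```

```text
t 21.5 fix xy mm [-97.45  -0.1 ] z 0.02 yaw 2.9494 fx fy fz mz [-2.1  -0.55 -0.81 -0.05] sd [0.52 0.47 0.45 0.02]
```

Call:
{"name": "carry_out", "arguments": {
  "commands": [
    [0.03, -0.006, 0, 0],
    [0.06, -0.012, 0, 0],
    [0.09, -0.017, 0, 0],
    [0.12, -0.023, 0, 0],
    [0.15, -0.029, 0, 0],
    [0.18, -0.035, 0, 0],
    [0.205, -0.039, 0, 0],
    [0.216, -0.041, 0, 0],
    [0.216, -0.041, 0, 0],
    [0.216, -0.041, 0, 0]
  ]
}}

```text
t: 22.8
eef_pos: [0.4899, -0.0769, 0.0201]
ee_rot: [3.142, 0.0, 2.949]
force: [-2.3, 0.3, -0.5]
width: 0.0396
gripper_force: 1.0
```

```bash
python3 f.py
```

```text
t 22.95 fix xy mm [-8.626e+01  2.000e-02] z 0.0201 yaw 2.9495 fx fy fz mz [-1.65 -0.78 -0.68 -0.08] sd [0.42 0.36 0.44 0.03]
```

Creep 2.5 mm, then smaller.

Call:
{"name": "carry_out", "arguments": {
  "commands": [
    [0.006, -0.001, 0, 0],
    [0.012, -0.002, 0, 0],
    [0.018, -0.003, 0, 0],
    [0.024, -0.005, 0, 0],
    [0.03, -0.006, 0, 0],
    [0.036, -0.007, 0, 0],
    [0.042, -0.008, 0, 0],
    [0.047, -0.009, 0, 0],
    [0.05, -0.009, 0, 0],
    [0.05, -0.009, 0, 0]
  ]
}}

```text
t: 24.25
eef_pos: [0.4924, -0.0773, 0.0201]
ee_rot: [-3.142, -0.0, 2.95]
force: [-2.6, -1.2, 0.5]
width: 0.0396
gripper_force: 1.5
```

```bash
python3 f.py
```

```text
t 24.4 fix xy mm [-8.377e+01 -3.000e-02] z 0.0201 yaw 2.9495 fx fy fz mz [-2.97 -1.15  1.05 -0.09] sd [0.36 0.39 0.49 0.04]
```

Call:
{"name": "carry_out", "arguments": {
  "commands": [
    [0.002, 0, 0, 0],
    [0.004, -0.001, 0, 0],
    [0.006, -0.001, 0, 0],
    [0.008, -0.002, 0, 0],
    [0.01, -0.002, 0, 0],
    [0.012, -0.002, 0, 0],
    [0.014, -0.003, 0, 0],
    [0.016, -0.003, 0, 0],
    [0.016, -0.003, 0, 0],
    [0.016, -0.003, 0, 0]
  ]
}}

```text
t: 25.7
eef_pos: [0.4929, -0.0775, 0.02]
ee_rot: [-3.142, -0.0, 2.949]
force: [-4.5, 1.3, 3.2]
width: 0.04
gripper_force: 2.4
```

```bash
python3 f.py
```

```text
t 25.85 fix xy mm [-8.314e+01 -3.000e-02] z 0.02 yaw 2.9494 fx fy fz mz [-4.65 -0.22  3.1  -0.09] sd [0.42 0.41 0.49 0.01]
```

Call:
{"name": "carry_out", "arguments": {
  "commands": [
    [0.002, 0, 0, 0],
    [0.004, -0.001, 0, 0],
    [0.006, -0.001, 0, 0],
    [0.008, -0.002, 0, 0],
    [0.01, -0.002, 0, 0],
    [0.01, -0.002, 0, 0],
    [0.01, -0.002, 0, 0],
    [0.01, -0.002, 0, 0],
    [0.01, -0.002, 0, 0],
    [0.01, -0.002, 0, 0]
  ]
}}

```text
t: 27.15
eef_pos: [0.493, -0.0775, 0.0199]
ee_rot: [-3.141, -0.001, 2.949]
force: [-5.6, 2.1, 3.5]
width: 0.0398
gripper_force: 3.3
```

```bash
python3 f.py
```

```text
t 27.3 fix xy mm [-8.311e+01 -8.000e-02] z 0.0199 yaw 2.9493 fx fy fz mz [-6.18  1.17  3.91 -0.04] sd [0.39 0.41 0.56 0.02]
```

Call:
{"name": "carry_out", "arguments": {
  "commands": [
    [0.002, 0.001, 0, 0],
    [0.004, 0.002, 0, 0],
    [0.006, 0.003, 0, 0],
    [0.008, 0.004, 0, 0],
    [0.01, 0.005, 0, 0],
    [0.012, 0.005, 0, 0],
    [0.014, 0.005, 0, 0],
    [0.015, 0.005, 0, 0],
    [0.015, 0.005, 0, 0],
    [0.015, 0.005, 0, 0]
  ]
}}

```text
t: 28.6
eef_pos: [0.4929, -0.0775, 0.0198]
ee_rot: [-3.141, -0.002, 2.949]
force: [-7.8, 1.0, 4.2]
width: 0.0399
gripper_force: 4.0
```

```bash
python3 f.py
```

```text
t 28.75 fix xy mm [-8.311e+01 -6.000e-02] z 0.0198 yaw 2.9492 fx fy fz mz [-7.68 -0.57  4.68 -0.04] sd [0.32 0.42 0.35 0.01]
```

Call:
{"name": "carry_out", "arguments": {
  "commands": [
    [0.003, 0, 0, 0],
    [0.006, 0, 0, 0],
    [0.009, 0.001, 0, 0],
    [0.012, 0.001, 0, 0],
    [0.015, 0.001, 0, 0],
    [0.018, 0.001, 0, 0],
    [0.018, 0.001, 0, 0],
    [0.018, 0.001, 0, 0],
    [0.018, 0.001, 0, 0],
    [0.018, 0.001, 0, 0]
  ]
}}

```text
t: 30.05
eef_pos: [0.493, -0.0775, 0.0196]
ee_rot: [-3.141, -0.004, 2.949]
force: [-9.6, 2.9, 5.1]
width: 0.04
gripper_force: 5.2
```

```bash
python3 f.py; python3 - <<'E'
from h import *
p=arm.grab_frame('wrist');save(p,'w3.png')
E
```

```text
t 30.2 fix xy mm [-83.12  -0.09] z 0.0196 yaw 2.949 fx fy fz mz [-10.29   0.48   5.63   0.04] sd [0.33 0.39 0.31 0.05]
```

View pics/w3.png

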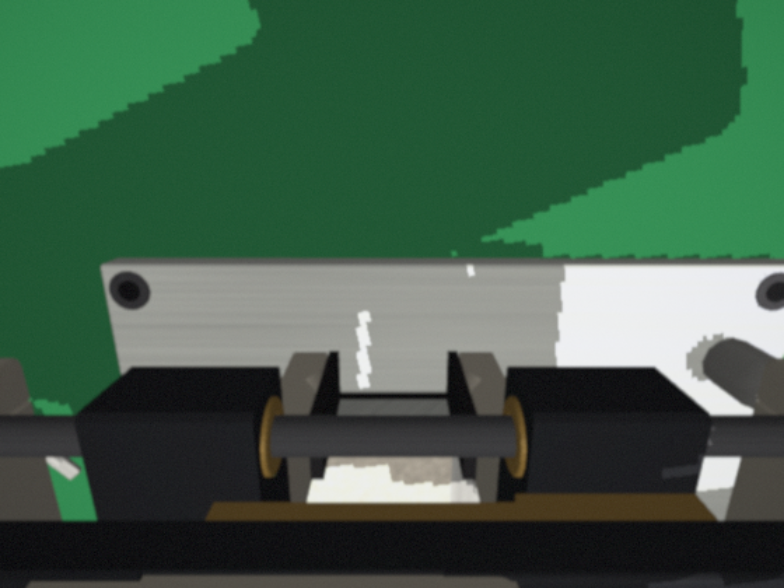

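Call:
{"name": "carry_out", "arguments": {
  "commands": [
    [-0.02, 0.004, 0, 0],
    [-0.05, 0.01, 0, 0],
    [-0.2, 0.038, 0, 0],
    [-0.4, 0.077, 0, 0],
    [-0.59, 0.113, 0, 0],
    [-0.59, 0.113, 0.5, 0],
    [-0.59, 0.113, 1.2, 0],
    [-0.59, 0.113, 1.9, 0],
    [-0.59, 0.113, 2.5, 0],
    [-0.59, 0.113, 2.6, 0]
  ]
}}

```text
t: 31.55
eef_pos: [0.4668, -0.0712, 0.1523]
ee_rot: [3.14, 0.004, 2.95]
force: [0.4, 0.6, -0.6]
width: 0.0399
gripper_force: 0.0
```

Call:
{"name": "carry_out", "arguments": {
  "commands": [
    [0.05, -0.1, 0, 1],
    [0.2, -0.35, 0, 2.6],
    [0.4, -0.6, 0, 4.3],
    [0.6, -0.85, 0, 6],
    [0.8, -1.15, 0, 7.7],
    [1.05, -1.45, 0, 9.4],
    [1.3, -1.75, 0, 11.1],
    [1.5, -2.0, 0, 12.8],
    [1.62, -2.15, 0, 14.4],
    [1.62, -2.156, 0, 14.98]
  ],
  "claw": 0
}}

```text
t: 32.8
eef_pos: [0.5465, -0.1797, 0.1489]
ee_rot: [3.14, -0.0, -1.762]
force: [-0.8, 0.2, -0.2]
width: 0.0872
gripper_force: 0.0
```

Call:
{"name": "carry_out", "arguments": {
  "commands": [
    [0, 0, -0.5, 0],
    [0, 0, -1.1, 0],
    [0, 0, -1.8, 0],
    [0, 0, -2.3, 0],
    [0, 0, -2.55, 0],
    [0, 0, -2.6, 0],
    [0.02, 0.1, -2.6, 0],
    [0.045, 0.235, -2.6, 0],
    [0.07, 0.37, -2.6, 0],
    [0.1, 0.51, -2.6, 0]
  ]
}}

```text
t: 34.05
eef_pos: [0.5521, -0.1533, 0.0205]
ee_rot: [-3.141, 0.0, -1.765]
force: [-0.4, 0.0, 0.6]
width: 0.0878
gripper_force: 0.0
```

```bash
python3 f.py
```

```text
t 34.2 fix xy mm [-10.82 -63.48] z 0.0202 yaw -1.7641 fx fy fz mz [-0.01  0.31  0.44  0.02] sd [0.3  0.48 0.25 0.03]
```

Call:
{"name": "carry_out", "arguments": {
  "commands": [
    [0.002, 0.01, 0, 0],
    [0.004, 0.02, 0, 0],
    [0.006, 0.03, 0, 0],
    [0.008, 0.04, 0, 0],
    [0.009, 0.048, 0, 0],
    [0.01, 0.054, 0, 0],
    [0.011, 0.06, 0, 0],
    [0.012, 0.065, 0, 0],
    [0.012, 0.065, 0, 0],
    [0.012, 0.065, 0, 0]
  ]
}}

```text
t: 35.5
eef_pos: [0.5524, -0.1507, 0.0201]
ee_rot: [-3.142, 0.0, -1.765]
force: [-1.1, 0.2, -0.1]
width: 0.0876
gripper_force: 0.0
```

```bash
python3 f.py
```

```text
t 35.65 fix xy mm [-10.99 -60.75] z 0.0201 yaw -1.765 fx fy fz mz [-0.15  0.07 -0.35 -0.01] sd [0.6  0.16 0.32 0.03]
```

Call:
{"name": "carry_out", "arguments": {
  "commands": [
    [0.001, 0.005, 0, 0],
    [0.002, 0.01, 0, 0],
    [0.003, 0.014, 0, 0],
    [0.004, 0.019, 0, 0],
    [0.004, 0.019, 0, 0],
    [0.004, 0.019, 0, 0],
    [0.002, 0.01, 0, 0],
    [0, -0.02, 0, 0],
    [-0.04, -0.2, 0, 0],
    [-0.08, -0.4, 0, 0]
  ]
}}

```text
t: 36.95
eef_pos: [0.5484, -0.1711, 0.0201]
ee_rot: [-3.142, 0.0, -1.765]
force: [-0.7, 0.0, -0.4]
width: 0.0874
gripper_force: 0.0
```

Call:
{"name": "carry_out", "arguments": {
  "commands": [
    [0, 0, 0.3, 0],
    [0, 0, 0.8, 0],
    [0, 0, 1.4, 0],
    [0, 0, 2.0, 0],
    [0, 0, 2.6, 0],
    [0, 0, 3.2, 0],
    [0, 0, 3.7, 0],
    [0, 0, 4.0, 0],
    [0, 0, 4.0, 0],
    [0, 0, 4.0, 0]
  ],
  "claw": 1
}}

```text
t: 38.2
eef_pos: [0.5478, -0.1705, 0.2191]
ee_rot: [3.14, 0.0, -1.765]
force: [-0.9, 0.3, -1.0]
width: 0.0008
gripper_force: 0.0
```

```bash
python3 - <<'E'
from h import *
s=arm.get_state(); F=np.array([.57462,-.09310]);yw=-.192;c,n=np.cos(yw),np.sin(yw)
t=F+np.array([c*-.010-n*.165,n*-.010+c*.165]);print(s['t'],s['eef_pos'],s['width'],t,(t-s['eef_pos'][:2])/.05,s['q'])
p=arm.grab_frame('wrist')
for k,z in dict(handle_grip=.104,drive_nose=.025,drive_mid=.025,end_stop=.012).items():
    for a in arm.mark_of(p,k)[:1]: print(k,np.round(a['uv'],1),round(a['conf'],2),np.round(ray(p,a['uv'],z),4)[:2])
E
```

```text
38.2 [ 0.54780349 -0.17054217  0.21911627] 0.0008350586748205675 [0.59628947 0.07077628] [0.96971962 4.82636888] [ 3.87425812e-02  1.99175501e-01 -2.26090963e-01 -4.86888233e-04
 -1.14689100e+00 -2.32983581e-01]
drive_nose [205.4 255.8] 0.81 [ 0.6486 -0.1035]
drive_mid [270.4 255.1] 0.68 [ 0.5747 -0.0898]
end_stop [207.5 250.7] 0.91 [ 0.6487 -0.1041]
```

Call:
{"name": "carry_out", "arguments": {
  "commands": [
    [0.05, 0.25, 0, 0],
    [0.17, 0.85, 0, 0],
    [0.3, 1.5, 0, 0],
    [0.43, 2.15, 0, 0],
    [0.56, 2.8, 0, 0],
    [0.69, 3.45, 0, 0],
    [0.81, 4.05, 0, 0],
    [0.91, 4.55, 0, 0],
    [0.97, 4.83, 0, 0],
    [0.97, 4.83, 0, 0]
  ]
}}

```text
t: 39.7
eef_pos: [0.597, 0.0717, 0.2198]
ee_rot: [3.141, -0.0, -1.764]
force: [0.6, 0.0, -0.4]
width: 0.0004
gripper_force: 0.0
```

Call:
{"name": "carry_out", "arguments": {
  "commands": [
    [0, 0, -0.25, 0],
    [0, 0, -0.6, 0],
    [0, 0, -1.0, 0],
    [0, 0, -1.3, 0],
    [0, 0, -1.5, 0],
    [0, 0, -1.65, 0],
    [0, 0, -1.8, 0],
    [0, 0, -1.95, 0],
    [0, 0, -2.1, 0],
    [0, 0, -2.1, 0]
  ]
}}

```text
t: 40.95
eef_pos: [0.5972, 0.0708, 0.1151]
ee_rot: [-3.141, 0.0, -1.765]
force: [0.7, -0.8, 1.6]
width: 0.0003
gripper_force: 0.4
```

```bash
python3 f.py; python3 - <<'E'
from h import *
p=arm.grab_frame('scene');a=p['pixels'][150:300,180:380,::-1]; cv2.imwrite('pics/s4.png',cv2.resize(a,(800,600),interpolation=cv2.INTER_CUBIC))
E
```

```text
t 41.1 fix xy mm [ -9.   165.25] z 0.1151 yaw -1.765 fx fy fz mz [ 0.31 -0.98  0.62  0.01] sd [0.48 0.42 0.81 0.03]
```

View pics/s4.png

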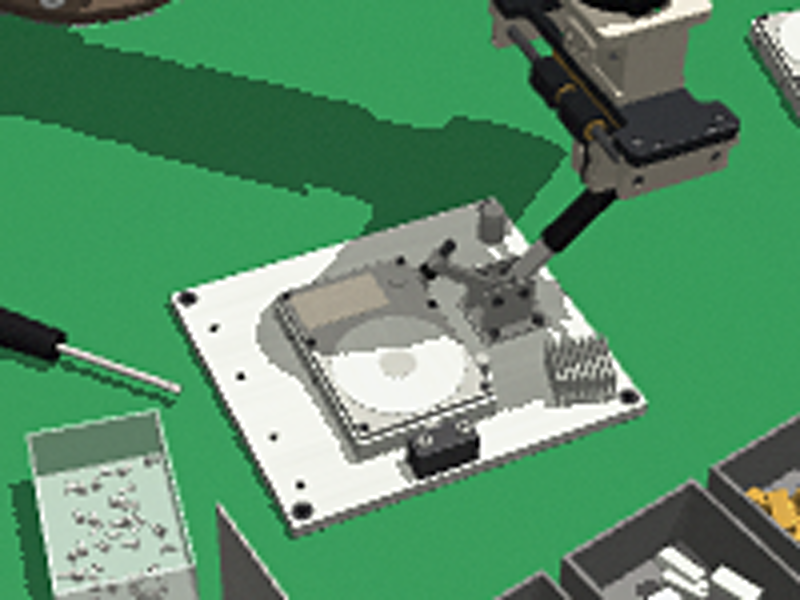

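Call:
{"name": "carry_out", "arguments": {
  "commands": [
    [0, 0, -0.12, 0],
    [0, 0, -0.24, 0],
    [0, 0, -0.36, 0],
    [0, 0, -0.48, 0],
    [0, 0, -0.6, 0],
    [0, 0, -0.72, 0],
    [0, 0, -0.84, 0],
    [0, 0, -0.96, 0],
    [0, 0, -1.06, 0],
    [0, 0, -1.14, 0]
  ]
}}

```text
t: 42.45
eef_pos: [0.5986, 0.0722, 0.0592]
ee_rot: [-3.138, 0.003, -1.764]
force: [0.5, 4.3, 7.3]
width: 0.0005
gripper_force: 3.2
```

Call:
{"name": "carry_out", "arguments": {
  "commands": [
    [0, 0, -0.02, 0],
    [0, 0, -0.04, 0],
    [0, 0, -0.06, 0],
    [0, 0, -0.08, 0],
    [0, 0, -0.1, 0],
    [0, 0, -0.12, 0],
    [0, 0, -0.13, 0],
    [0, 0, -0.13, 0],
    [0, 0, -0.13, 0],
    [0, 0, -0.13, 0]
  ]
}}

```text
t: 43.7
eef_pos: [0.5987, 0.0723, 0.0527]
ee_rot: [-3.138, 0.003, -1.764]
force: [0.2, 2.7, 5.5]
width: 0.0007
gripper_force: 2.7
```

Call:
{"name": "carry_out", "arguments": {
  "commands": [
    [0, 0, -0.02, 0],
    [0, 0, -0.04, 0],
    [0, 0, -0.06, 0],
    [0, 0, -0.08, 0],
    [0, 0, -0.08, 0],
    [0, 0, -0.08, 0],
    [0, 0, -0.08, 0],
    [0, 0, -0.08, 0],
    [0, 0, -0.08, 0],
    [0, 0, -0.08, 0]
  ]
}}

```text
t: 44.95
eef_pos: [0.5988, 0.0724, 0.0512]
ee_rot: [-3.137, 0.003, -1.763]
force: [-7.0, 5.0, 25.6]
width: 0.0002
gripper_force: 13.0
```

Call:
{"name": "carry_out", "arguments": {
  "commands": [
    [0, 0, 0.05, 0],
    [0, 0, 0.2, 0],
    [0, 0, 0.5, 0],
    [0, 0, 1.0, 0],
    [0, 0, 1.6, 0],
    [0, 0, 2.2, 0],
    [0, 0, 2.7, 0],
    [0, 0, 3.0, 0],
    [0, 0, 3.0, 0],
    [0, 0, 3.0, 0]
  ]
}}

```text
t: 46.2
eef_pos: [0.5963, 0.0707, 0.1965]
ee_rot: [3.14, -0.001, -1.765]
force: [-0.1, 0.9, 0.5]
width: 0.0005
gripper_force: 0.0
```

```bash
python3 - <<'E'
from h import *
p=arm.grab_frame('scene');a=p['pixels'][150:300,180:380,::-1]; cv2.imwrite('pics/s5.png',cv2.resize(a,(800,600),interpolation=cv2.INTER_CUBIC))
E
```

```text
(no output)
```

View pics/s5.png

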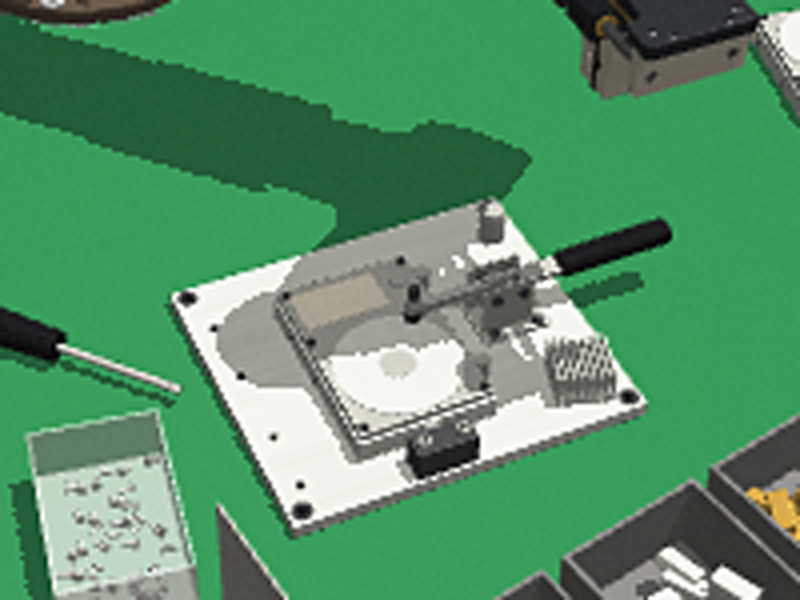

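The handle is level at (610,245), with the pad on the drive at (412,310). The drive sits against the stop, and the robot is clear.

```bash
python3 -c "
from station import arm
print(arm.job_done())"
```

```text
the job is handed in; nothing more can be done
None
```

I handed the job in at about 46 s. The drive was pressed against both dowels with about 10 N, then against the end stop with about 10 N. The clamp handle is fully down with the pad on the drive, and the arm is clear; the hand-in returned no verdict.

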